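# Zero the bar's drinks counter by flicking its thumbwheel

## Robot

A 6-joint arm with a two-finger parallel gripper is mounted at the origin on a cart in front of the work surface, level with it; the furniture and walls round the work are solid. World frame = base frame: x ahead of the robot, y to its left, z up, the work surface at z = 0. Lengths are in mm, angles in degrees, forces in N, time in s.
With the tool pointing down it reaches from about 300 to 875 mm from the base axis. Payload 4.2 kg.
Tool frame: the origin (TCP) lies midway between the tips of the shut fingers; the grasp point (between the pads) lies 19 mm behind it; x points along the fingers, y is the direction in which the jaws open and shut, and the axes are right-handed (so a half turn about x gives the same grasp; the last joint's range is limited). The gripper opens to 85 mm and grips with 20 to 120 N. Pads are 22 mm wide; open, the fingers measure 114 mm over their backs; the gripper's body (76 mm by 85 mm) begins 54 mm behind the grasp point. The pads swing forward as they close: fully open they stand 13 mm farther back than shut.
Start: joints at [-71.448, 18.312, 89.639, -0, 72.044, -1.146], TCP at [193.817, -541.365, 231.338] pointing down, gripper open.
Joint ranges: [-177.97, 177.97], [-48.28, 115.42], [12.27, 149.76], [-77.06, 257.06], [2.81, 150.46], [-146.56, 146.56]. Speed limits (degrees/s): [147.25, 147.25, 180, 180, 180, 180].

## Interface

Orientations are given as [roll, pitch, yaw] about the fixed x, y, z axes, in that order (R = Rz(yaw) Ry(pitch) Rx(roll)).
In Python, from plant import monitor, get_image, camera_model, r, spotter gives the robot as it stands.
- The arm moves only by the shell command python3 -m crank 'ROWS' [FORCE]. ROWS is a JSON object of lists of equal length, an entry for each row: "jaw": the opening, from 0 (shut) to 1 (fully open); "dp": the shift along the tool's x, y, z in m, a list of three; "delta_rot": the turn, a rotation vector about the tool's x, y, z in degrees, a list of three. A call has exactly 10 rows; each row shifts and turns the commanded pose from where the row before left it, along the tool's axes as they then stand; what a row does not reach is not made up. A row lasts 1/10 s, in which the tool goes at most 50 mm and 8.59 degrees, less where a joint would pass 70% of its speed; a pose out of reach is approached as far as the arm can. A call with a gripper value outside its range is refused whole. The fingers move at their own pace and stop on an object; FORCE is the grip in N (left out, the last holds). Time passes only in rows, so rows that do not move let the fingers close, or fill a call up. It gives the time, the measured TCP pose, the force and the opening at its end, in the units of the state.
- monitor.get_state(): the state, without advancing time (a new reading comes with each control period).
- get_image(name): name is "scene" or "top" or "wrist"; returns (picture, depth): 480x640x3 uint8, blue, green, red; 480x640 float32, mm along the optical axis (not along the pixel's ray), 0 where there is no reading.
- camera_model(name): a dict with "fx", "fy", "cx", "cy" (pixels), "world_from_camera" (4x4, takes a point from camera to world coordinates). Camera axes: x right, y down, z forward; pixel columns grow to the right and rows downward; lengths in mm; the calibration is good to about 2 mm. A picture is of the moment at which its call begins: read the wrist's pose just before it. camera_model takes no time and is no camera call; for the wrist camera it gives the pose at the moment of the call.
- r.close_job(): hands the job in, once; it reports no verdict.
Trained networks look in the newest picture that a camera, given by its name, has taken for a name from the list of things; names that differ only in an ending like _2 or _b are one class to them, and where a whole thing is asked for, a point or a joint stands for the part that bears it (a point fixed in the world has none). Each returns a list of dicts, best first, with "p" (0 to 1); they miss things now and then, are a little off and sometimes report something else, mostly with a low value. They report only what shows in the picture. A call takes as long as a camera call.
- spotter.spot_in(camera, name): "point" ([column, row] in pixels, amid what is visible of it).
- spotter.masks_of(camera, name): "mask" (480x640 bool, what is visible of it) and "point" ([column, row] in pixels, amid what is visible of it).
The state is a dict: "time": time; "joints": joint angles; "joint_vel": joint speeds; "joint_efforts": joint torques, N m; "tcp_pos": TCP position; "eef_rot": TCP orientation; "ft_force": force on the tool from outside, world axes, zero at the start; "wrist_torque": the same for the moment, N m; "finger_gap": opening from 0.0 (shut) to 1.0 (fully open).
Only numpy, scipy, OpenCV 4.12 (cv2) and the standard library are available. Lean on these libraries where they do the work, as an engineer would, in place of code of your own. Each camera call takes 0.05 s, during which the arm holds its last target.

## Task

Set the drinks counter back to zero for a new evening: with a fingertip, lightly flick its toothed wheel on, click by click in the direction of the red chevrons, until the orange tooth rests under the red pointer, and do not go past it. Do not lift, squeeze or shove the counter, and leave the glassware and bottle around it alone.

Things in the scene. Friction and masses are not known exactly. Their poses are not given: they have to be found in the camera images.
- tally_counter: Drinks counter, loose on the worktop, about 1.7 kg, rubber sole: round dark foot 104 mm across, 22 mm tall; a flat toothed wheel lies on it, its vertical axis through the origin; a fixed pointer on its +x side. Origin: centre of the underside, z up, +x from the wheel's axis to the pointer.
- tally_wheel (a joint): Wheel angle, rad; grows as it advances (counter-clockwise from above). 0: orange tooth under the pointer, else it stands at this angle from the counter's +x. A spring click holds it at each 0.785 rad (eighth of a turn); left between, it snaps to the nearer within 0.5 s (only within 0.02 rad of midway may it stay). 1 to 2 N at a tooth tip moves it on. Starts 2, 3 or 4 clicks short of 0 (about -1.57, -2.36 or -3.14).
- orange_tooth (a point): Outer end of the one orange tooth, 58 mm from the axis, 35 mm above the worktop. The wheel has eight teeth 45 degrees apart, the others grey: upright ribs 8 mm wide with round tips, from the white disc (radius 41 mm, top at 39 mm) out to radius 58 mm, 25 to 45 mm above the worktop. The gaps between them are open from above down to the foot (22 mm high, radius 52 mm) and the worktop.
- hub_top (a point): Centre of the fixed steel hub cap's top, on the wheel's axis, 48 mm above the worktop; cap 42 mm across, with three red chevrons that point the way to advance. On the white disc at the root of each grey tooth, 1 to 7 black dots: the clicks still to go when that tooth is under the pointer.
- pointer_tip (a point): Tip of the fixed red arrow, 56 mm from the wheel's axis on the counter's +x side, 53 mm above the worktop, just above the teeth. Its dark post stands 72 to 82 mm from the axis, 60 mm tall.
- jigger: Bystander: steel double jigger (hourglass-shaped measure), 44 mm across, 88 mm tall. Origin: centre of its underside, z up. Not to be touched.
- wine_stopper: Bystander: steel wine stopper standing on its ball cap, 37 mm across, 73 mm tall. Origin: centre of its underside, z up. Not to be touched.
- tumbler: Bystander: greenish glass tumbler, 84 mm across, 106 mm tall. Origin: centre of its underside, z up. Not to be touched.
- herb_bottle: Bystander: small dropper bottle with a black top, 43 mm across, 132 mm tall. Origin: centre of its underside, z up. Not to be touched.

How it is judged (in metres and radians):
At the end, for the whole second after the job is handed in: The wheel rests in the click in which the orange tooth stands under the pointer (within 0.12 rad, still); the counter stands flat within 25 mm of where it stood; jigger, wine stopper, tumbler and dropper bottle stand upright within 15 mm of where they stood (value of joint tally_wheel between -0.12 and 0.12 rad and velocity of joint tally_wheel between -0.1 and 0.1 rad/s and distance of tally_counter from where it was at the start of the episode below 0.025 m and angle between tally_counter's own z axis and vertical below 0.05 rad and distance of each of jigger, wine_stopper, tumbler, herb_bottle from where it was at the start of the episode below 0.015 m and angle between each of jigger, wine_stopper, tumbler, herb_bottle's own z axis and vertical below 0.1 rad); the robot touches nothing.
It fails at once if the wheel is advanced past the pointer (half a click or more) (value of joint tally_wheel above 0.42 rad).
It fails at once if the wheel is turned the wrong way round, to more than five clicks short (value of joint tally_wheel below -4.3 rad).
It fails at once if the counter is lifted, tipped or pushed away (25 mm) (height (world z) of tally_counter above 0.008 m or angle between tally_counter's own z axis and vertical above 0.12 rad or distance of tally_counter from where it was at the start of the episode above 0.025 m).
It fails at once if the counter or its wheel is squeezed or shoved with more than 30 N (contact force between the fingers and tally_counter above 30 N).
It fails at once if the jigger, wine stopper, tumbler or dropper bottle is knocked, moved or lifted (15 mm) (distance of any of jigger, wine_stopper, tumbler, herb_bottle from where it was at the start of the episode above 0.015 m or angle between any of jigger, wine_stopper, tumbler, herb_bottle's own z axis and vertical above 0.2 rad).
It also fails if it takes over 58 s, if anything falls off the work surface, if the arm or the gripper's body presses on something with over 40 N, if the wrist force passes 120 N, or if a joint passes its speed limit or range.

## Working session

There is one attempt and no reset: what is moved stays moved. The work goes in short steps, Python scripts to look and compute and a shell command to move; the robot and the scene stay as the last step left them, time stands still between calls to the robot, and variables do not carry over. Pictures are saved under pics/ and viewed, and the job is handed in when it is done.

```bash
mkdir -p pics; ls; cat > h.py <<'E'
from plant import monitor, get_image, camera_model, r, spotter
import numpy as np, cv2
def w(cam,u,v,d=None,z=None):
    m=camera_model(cam);T=np.array(m["world_from_camera"])
    ray=np.array([(u-m["cx"])/m["fx"],(v-m["cy"])/m["fy"],1])
    if z is None: return T[:3,:3]@(ray*d)+T[:3,3]
    q=T[:3,:3]@ray; return T[:3,3]+q*(z-T[2,3])/q[2]
def px(cam,p):
    m=camera_model(cam);T=np.linalg.inv(np.array(m["world_from_camera"]))
    c=T[:3,:3]@np.array(p)+T[:3,3]; return c[0]/c[2]*m["fx"]+m["cx"],c[1]/c[2]*m["fy"]+m["cy"]
E
python3 - <<'E'
from h import *
for c in("top","scene"):
    im,d=get_image(c);cv2.imwrite(f"pics/{c}0.png",im);np.save(f"pics/{c}0d.npy",d)
    for n in["tally_counter","orange_tooth","hub_top","pointer_tip","jigger","wine_stopper","tumbler","herb_bottle"]:
        o=spotter.spot_in(c,n)[:2]
        for k in o:
            u,v=k["point"];dd=d[int(v),int(u)]
            print(c,n,round(k["p"],2),np.round([u,v]),np.round(w(c,u,v,dd)))
print(monitor.get_state())
E
```

```text
pics
top tally_counter 0.58 [306. 234.] [541.  57.  46.]
top orange_tooth 0.94 [301. 244.] [518.  68.  44.]
top hub_top 0.81 [304. 237.] [534.  62.  42.]
top pointer_tip 0.74 [300. 235.] [537.  69.  44.]
top jigger 0.94 [234. 254.] [495. 214.  50.]
top wine_stopper 0.55 [363. 220.] [573. -70.  33.]
top wine_stopper 0.43 [300. 244.] [519.  71.  47.]
top tumbler 0.79 [196. 263.] [477. 308.   2.]
scene tally_counter 0.75 [312. 250.] [524.  87.  37.]
scene orange_tooth 0.75 [314. 248.] [523.  81.  40.]
scene hub_top 0.73 [311. 250.] [522.  90.  39.]
scene hub_top 0.33 [382. 194.] [ 569. -146.   57.]
scene pointer_tip 0.71 [311. 251.] [522.  90.  38.]
scene jigger 0.93 [270. 276.] [481. 216.  63.]
scene jigger 0.72 [353. 218.] [571. -67.  26.]
scene wine_stopper 0.8 [355. 216.] [570. -70.  30.]
scene wine_stopper 0.67 [381. 192.] [ 571. -147.   59.]
scene herb_bottle 0.6 [381. 192.] [ 572. -147.   59.]
{'time': 0.9, 'joints': array([-7.14485616e+01,  1.83098244e+01,  8.96400593e+01, -9.14981609e-04,
        7.20448586e+01, -1.14637983e+00]), 'joint_vel': array([ 0.07480492, -0.04236644,  0.01063697, -0.01602679, -0.04711873,
        0.0090849 ]), 'joint_efforts': array([ 1.16857624e-03, -4.15396607e+01, -2.34421527e+01,  2.37365737e-05,
        2.71563322e-04,  1.12083902e-05]), 'tcp_pos': array([ 193.80032601, -541.3540516 ,  231.35156008]), 'eef_rot': array([ 79.45313037,  89.99467077, -80.8487694 ]), 'ft_force': array([-0.61465544, -0.26280994,  0.56296399]), 'wrist_torque': array([ 0.02110345, -0.00709568,  0.05362623]), 'finger_gap': 0.9987829317608469}
```

```bash
python3 - <<'E'
import cv2
a=cv2.imread("pics/top0.png");cv2.imwrite("pics/topc.png",cv2.resize(a[190:280,250:370],None,fx=6,fy=6,interpolation=cv2.INTER_CUBIC))
E
```

```text
(no output)
```

View pics/top0.png

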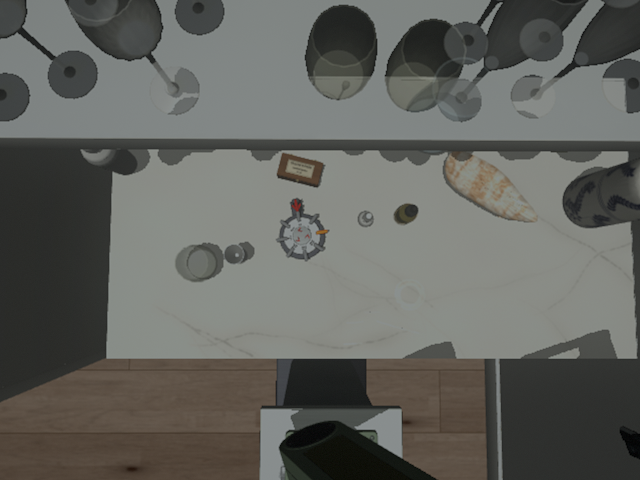

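View pics/scene0.png

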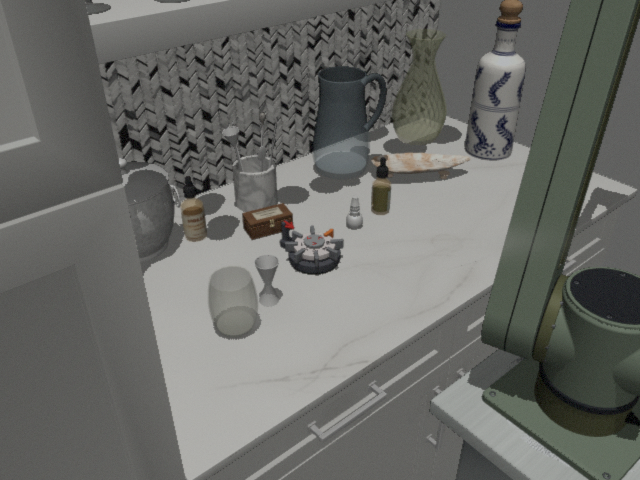

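```bash
sleep 0.1
```

```text
(no output)
```

View pics/topc.png

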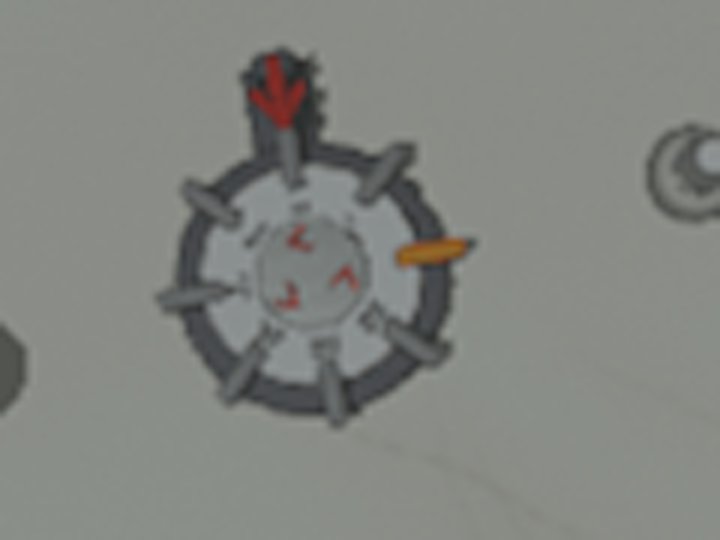

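The top view shows the pointer at image-up (+x) and the orange tooth at the right (-y), so it's 2 clicks short. The working area on the robot's side is free.

```bash
cat >> h.py <<'E'
from scipy.spatial.transform import Rotation as Ro
def pose():
    s=monitor.get_state();return s,Ro.from_euler("xyz",s["eef_rot"],degrees=True).as_matrix()
E
python3 - <<'E'
from h import *
s,R=pose();print(R.round(3))
c=lambda u,v,z:w("top",u/6+250-.4,v/6+190-.4,z=z).round(1)
print("hub",c(313,270,48),"ptr",c(286,128,53),"orange tip",c(468,248,40),"opp tip",c(338,418,40))
for g in[(365,218,70),(235,254,85),(405,213,130)]: print(w("top",g[0],g[1],z=g[2]).round())
print(camera_model("top"))
T=np.array(camera_model("wrist")["world_from_camera"]);
print((R.T@T[:3,:3]).round(2),R.T@(T[:3,3]-s["tcp_pos"]))
E
```

```text
[[ 0.     0.337 -0.941]
 [-0.    -0.941 -0.337]
 [-1.     0.     0.   ]]
hub [538.3  65.9  48. ] ptr [590.1  75.9  53. ] orange tip [547.3   8.7  40. ] opp tip [484.3  56.6  40. ]
[573. -71.  70.]
[494. 206.  85.]
[ 576. -146.  130.]
{'fx': 471.42885877589214, 'fy': 471.42885877589214, 'cx': 313.0609411044931, 'cy': 238.03395559638142, 'world_from_camera': array([[ 1.54828587e-03, -9.97326194e-01,  7.30620713e-02,
         4.54967185e+02],
       [-9.99942682e-01, -2.31808872e-03, -1.04526666e-02,
         5.18743370e+01],
       [ 1.05940825e-02, -7.30416999e-02, -9.97272618e-01,
         1.08317768e+03],
       [ 0.00000000e+00,  0.00000000e+00,  0.00000000e+00,
         1.00000000e+00]])}
[[ 0.   -0.26  0.96]
 [ 1.    0.   -0.  ]
 [-0.    0.96  0.26]] [-142.31032646    0.40935975  -67.17690278]
```

```bash
python3 -m crank '{"jaw":[1,1,1,1,1,1,1,1,1,1],"dp":[[0,-0.0218,-0.0233],[0,-0.0218,-0.0233],[0,-0.0218,-0.0233],[0,-0.0218,-0.0233],[0,-0.0218,-0.0233],[0,-0.0218,-0.0233],[0,-0.0218,-0.0233],[0,-0.0218,-0.0233],[0,-0.0218,-0.0233],[0,-0.0218,-0.0233]],"delta_rot":[[0,0,0],[0,0,0],[0,0,0],[0,0,0],[0,0,0],[0,0,0],[0,0,0],[0,0,0],[0,0,0],[0,0,0]]}'
python3 -m crank '{"jaw":[1,1,1,1,1,1,1,1,1,1],"dp":[[0,-0.0218,-0.0233],[0,-0.0218,-0.0233],[0,-0.0218,-0.0233],[0,-0.0218,-0.0233],[0,-0.0218,-0.0233],[0,-0.0218,-0.0233],[0,-0.0218,-0.0233],[0,-0.0218,-0.0233],[0,-0.0218,-0.0233],[0,-0.0218,-0.0233]],"delta_rot":[[0,0,0],[0,0,0],[0,0,0],[0,0,0],[0,0,0],[0,0,0],[0,0,0],[0,0,0],[0,0,0],[0,0,0]]}'
python3 -m crank '{"jaw":[1,1,1,1,1,1,1,1,1,1],"dp":[[0,0,0],[0,0,0],[0,0,0],[0,0,0],[0,0,0],[0,0,0],[0,0,0],[0,0,0],[0,0,0],[0,0,0]],"delta_rot":[[5,0,0],[4.7,0,0],[0,0,0],[0,0,0],[0,0,0],[0,0,0],[0,0,0],[0,0,0],[0,0,0],[0,0,0]]}'
python3 - <<'E'
from h import *
s,R=pose();im,d=get_image("wrist");cv2.imwrite("pics/w1.png",im);print(s["tcp_pos"],R.round(3))
print([px("wrist",(538+58*np.cos(a),66+58*np.sin(a),40)) for a in (np.deg2rad(190),np.deg2rad(10))])
E
```

```text
time: 1.9
tcp_pos: [340.2, -256.4, 231.5]
eef_rot: [121.6, 90.0, -38.8]
ft_force: [0.5, 0.2, 0.1]
finger_gap: 1.002
time: 2.9
tcp_pos: [486.1, 27.5, 231.4]
eef_rot: [135.8, 90.0, -24.4]
ft_force: [0.3, -0.8, -0.2]
finger_gap: 0.997
time: 3.9
tcp_pos: [485.6, 26.2, 231.3]
eef_rot: [148.2, 90.0, -21.8]
ft_force: [-0.3, -0.5, -0.6]
finger_gap: 0.996
[485.61469372  26.19416825 231.30963134] [[ 0.     0.174 -0.985]
 [-0.    -0.985 -0.174]
 [-1.     0.    -0.   ]]
[(np.float64(286.5672473963114), np.float64(212.47642619552371)), (np.float64(283.1713678934297), np.float64(69.48783914877714))]
```

View pics/w1.png

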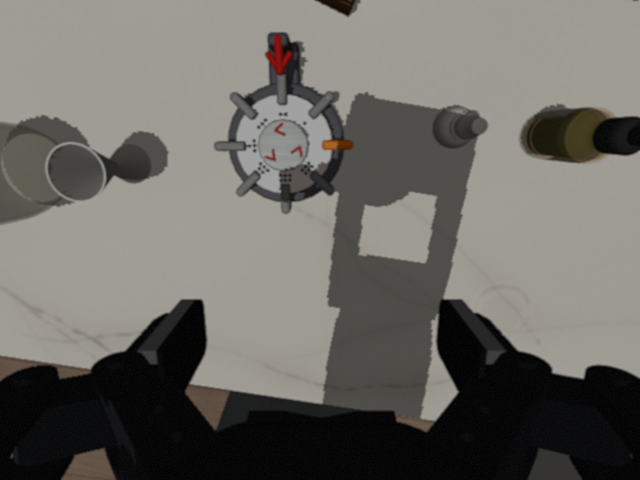

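```bash
python3 -m crank '{"jaw":[1,1,1,1,1,1,1,1,1,1],"dp":[[0.03,0,0],[0.03,0,0],[0.03,0,0],[0.03,0,0],[0.03,0,0],[0.01,0,0],[0,0,0],[0,0,0],[0,0,0],[0,0,0]],"delta_rot":[[0,0,0],[0,0,0],[0,0,0],[0,0,0],[0,0,0],[0,0,0],[0,0,0],[0,0,0],[0,0,0],[0,0,0]]}'
python3 - <<'E'
from h import *
s,R=pose();im,d=get_image("wrist");cv2.imwrite("pics/w2.png",im);print(s["tcp_pos"])
print(px("wrist",(538+58*np.cos(np.deg2rad(190)),66+58*np.sin(np.deg2rad(190)),40)))
E
```

```text
time: 4.95
tcp_pos: [486.5, 26.2, 72.6]
eef_rot: [169.5, 89.8, -0.5]
ft_force: [0.7, -0.0, -0.5]
finger_gap: 1.0
[486.49541394  26.18982328  72.55958994]
(np.float64(257.763285193904), np.float64(278.97594188060356))
```

View pics/w2.png

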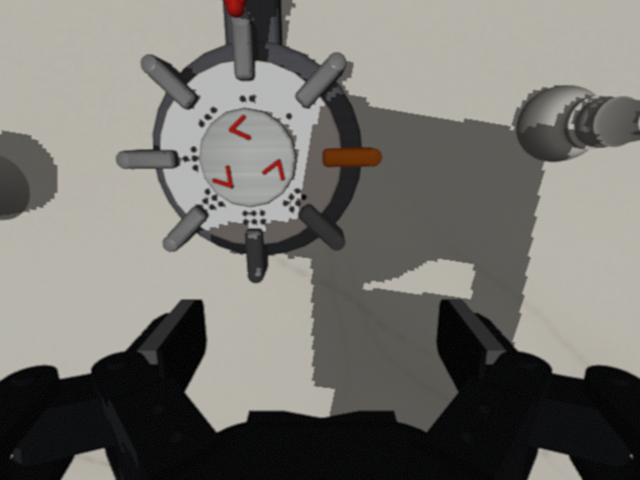

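```bash
python3 -m crank '{"jaw":[1,1,1,1,1,1,1,1,1,1],"dp":[[0.01,0,0],[0.01,0,0],[0.01,0,0],[0.01,0,0],[0.01,0,0],[0.003,0,0],[0,0,0],[0,0,0],[0,0,0],[0,0,0]],"delta_rot":[[0,0,0],[0,0,0],[0,0,0],[0,0,0],[0,0,0],[0,0,0],[0,0,0],[0,0,0],[0,0,0],[0,0,0]]}'
python3 - <<'E'
from h import *
s,R=pose();im,d=get_image("wrist");cv2.imwrite("pics/w3.png",im);print(s["tcp_pos"],s["ft_force"])
E
```

```text
time: 6.0
tcp_pos: [485.9, 26.2, 18.7]
eef_rot: [168.3, 89.9, -1.7]
ft_force: [-0.1, -0.1, -0.1]
finger_gap: 1.005
[485.91240134  26.19325908  18.70595091] [-0.13024516 -0.10366326 -0.06159117]
```

View pics/w3.png

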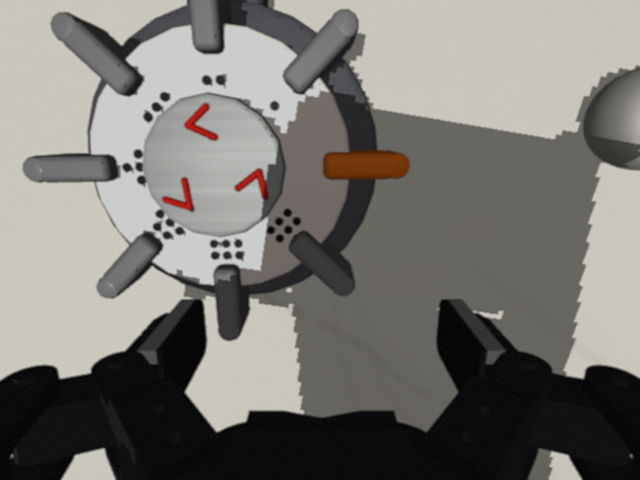

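```bash
python3 -m crank '{"jaw":[1,1,1,1,1,1,1,1,1,1],"dp":[[0,0.003,0],[0,0.003,0],[0,0.003,0],[0,0.003,0],[0,0.003,0],[0,0.003,0],[0,0.003,0],[0,0.003,0],[0,0.002,0],[0,0,0]],"delta_rot":[[0,0,0],[0,0,0],[0,0,0],[0,0,0],[0,0,0],[0,0,0],[0,0,0],[0,0,0],[0,0,0],[0,0,0]]}'
python3 - <<'E'
from h import *
s,R=pose();im,d=get_image("wrist");cv2.imwrite("pics/w4.png",im);print(s["tcp_pos"],s["ft_force"])
E
```

```text
time: 7.05
tcp_pos: [490.1, 0.2, 18.2]
eef_rot: [66.8, 90.0, -103.2]
ft_force: [-0.1, 0.1, -0.3]
finger_gap: 0.999
[4.90119206e+02 2.03836736e-01 1.82486792e+01] [-0.14835808  0.08006604 -0.32964219]
```

View pics/w4.png

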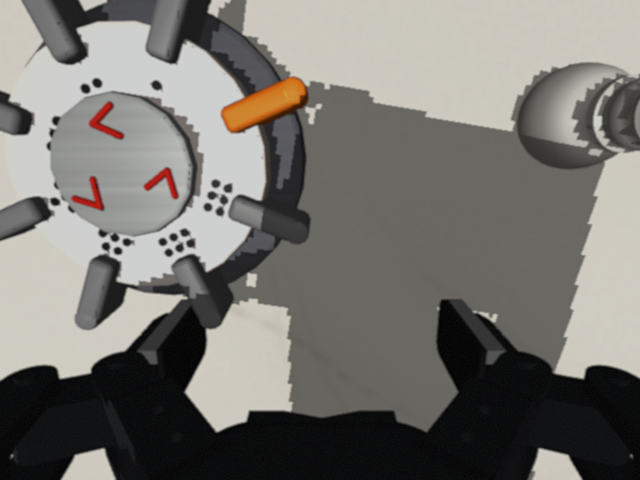

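The wheel is turning, now about half a click on. I'll push a few mm further.

```bash
python3 -m crank '{"jaw":[1,1,1,1,1,1,1,1,1,1],"dp":[[0,0.002,0],[0,0.002,0],[0,0.001,0],[0,0,0],[0,0,0],[0,0,0],[0,0,0],[0,0,0],[0,0,0],[0,0,0]],"delta_rot":[[0,0,0],[0,0,0],[0,0,0],[0,0,0],[0,0,0],[0,0,0],[0,0,0],[0,0,0],[0,0,0],[0,0,0]]}'
python3 - <<'E'
from h import *
s,R=pose();im,d=get_image("wrist");cv2.imwrite("pics/w5.png",im);print(s["tcp_pos"],s["ft_force"])
E
```

```text
time: 8.1
tcp_pos: [491.0, -4.3, 18.3]
eef_rot: [59.6, 90.0, -110.4]
ft_force: [-0.4, 0.0, -0.3]
finger_gap: 0.999
[490.95262278  -4.33247178  18.29853862] [-0.40450767  0.02468604 -0.31379211]
```

View pics/w5.png

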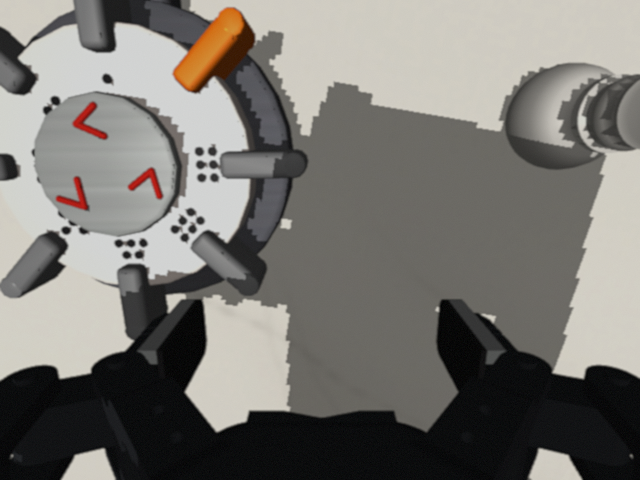

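First click made: the orange tooth now stands one click short. I'll back out radially, go back over, and re-enter behind the next tooth.

```bash
python3 -m crank '{"jaw":[1,1,1,1,1,1,1,1,1,1],"dp":[[0,0,0.008],[0,0,0.008],[0,0,0.009],[0,-0.010,0],[0,-0.010,0],[0,-0.011,0],[0,0,0],[0,0,0],[0,0,0],[0,0,0]],"delta_rot":[[0,0,0],[0,0,0],[0,0,0],[0,0,0],[0,0,0],[0,0,0],[0,0,0],[0,0,0],[0,0,0],[0,0,0]]}'
python3 -m crank '{"jaw":[1,1,1,1,1,1,1,1,1,1],"dp":[[0,0,-0.005],[0,0,-0.005],[0,0,-0.005],[0,0,-0.005],[0,0,-0.005],[0,0,0],[0,0,0],[0,0,0],[0,0,0],[0,0,0]],"delta_rot":[[0,0,0],[0,0,0],[0,0,0],[0,0,0],[0,0,0],[0,0,0],[0,0,0],[0,0,0],[0,0,0],[0,0,0]]}'
python3 - <<'E'
from h import *
s,R=pose();im,d=get_image("wrist");cv2.imwrite("pics/w6.png",im);print(s["tcp_pos"],s["ft_force"])
E
```

```text
time: 9.15
tcp_pos: [461.1, 21.7, 18.3]
eef_rot: [125.1, 90.0, -45.0]
ft_force: [0.5, -0.1, 0.6]
finger_gap: 1.001
time: 10.15
tcp_pos: [485.4, 26.1, 18.3]
eef_rot: [27.4, 90.0, -142.6]
ft_force: [-0.2, 0.8, 0.0]
finger_gap: 0.999
[485.40880544  26.13844489  18.30224676] [-0.19120882  0.75226344  0.01577531]
```

View pics/w6.png

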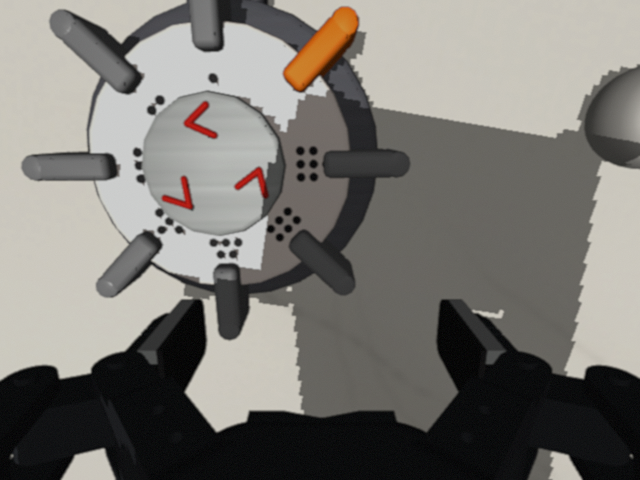

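The setup matches the one before the first click, and the tooth under the pointer shows 1 dot. I'll repeat the same push.

```bash
python3 -m crank '{"jaw":[1,1,1,1,1,1,1,1,1,1],"dp":[[0,0.003,0],[0,0.003,0],[0,0.003,0],[0,0.003,0],[0,0.003,0],[0,0.003,0],[0,0.003,0],[0,0.003,0],[0,0.002,0],[0,0,0]],"delta_rot":[[0,0,0],[0,0,0],[0,0,0],[0,0,0],[0,0,0],[0,0,0],[0,0,0],[0,0,0],[0,0,0],[0,0,0]]}'
python3 -m crank '{"jaw":[1,1,1,1,1,1,1,1,1,1],"dp":[[0,0.002,0],[0,0.002,0],[0,0.001,0],[0,0,0],[0,0,0],[0,0,0],[0,0,0],[0,0,0],[0,0,0],[0,0,0]],"delta_rot":[[0,0,0],[0,0,0],[0,0,0],[0,0,0],[0,0,0],[0,0,0],[0,0,0],[0,0,0],[0,0,0],[0,0,0]]}'
python3 - <<'E'
from h import *
s,R=pose();im,d=get_image("wrist");cv2.imwrite("pics/w7.png",im);print(s["tcp_pos"],s["ft_force"])
E
```

```text
time: 11.2
tcp_pos: [490.1, 0.2, 18.3]
eef_rot: [76.1, 90.0, -93.9]
ft_force: [-0.6, 0.1, -0.5]
finger_gap: 1.002
time: 12.2
tcp_pos: [491.0, -4.3, 18.3]
eef_rot: [80.2, 90.0, -89.8]
ft_force: [0.5, 0.5, 1.2]
finger_gap: 1.003
[490.96039636  -4.33267463  18.28974932] [0.48029829 0.50358794 1.16697661]
```

View pics/w7.png

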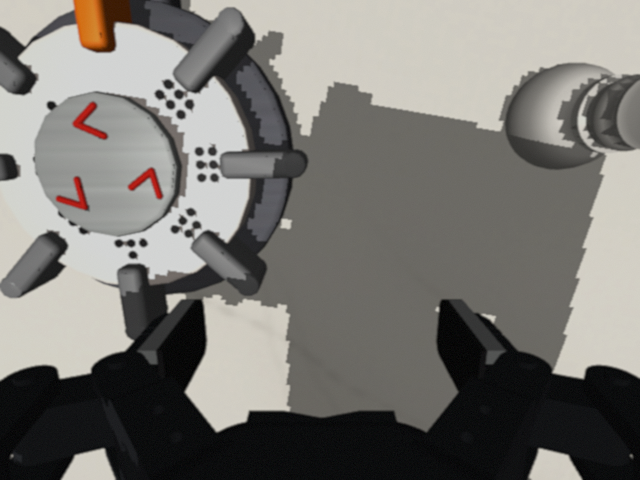

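The second click is done and the orange tooth is at the top, under the pointer. I'll back out radially, lift, then check.

```bash
python3 -m crank '{"jaw":[1,1,1,1,1,1,1,1,1,1],"dp":[[0,0,0.008],[0,0,0.008],[0,0,0.009],[0,0,0.005],[-0.03,0,0],[-0.04,0,0],[-0.04,0,0],[-0.04,0,0],[-0.03,0,0],[0,0,0]],"delta_rot":[[0,0,0],[0,0,0],[0,0,0],[0,0,0],[0,0,0],[0,0,0],[0,0,0],[0,0,0],[0,0,0],[0,0,0]]}'
python3 -m crank '{"jaw":[1,1,1,1,1,1,1,1,1,1],"dp":[[0,0,0],[0,0,0],[0,0,0],[0,0,0],[0,0,0],[0,0,0],[0,0,0],[0,0,0],[0,0,0],[0,0,0]],"delta_rot":[[0,0,0],[0,0,0],[0,0,0],[0,0,0],[0,0,0],[0,0,0],[0,0,0],[0,0,0],[0,0,0],[0,0,0]]}'
python3 - <<'E'
from h import *
s,R=pose();im,d=get_image("wrist");im2,_=get_image("top");print(s["tcp_pos"],s["ft_force"])
cv2.imwrite("pics/w8.png",np.hstack([cv2.resize(im,(400,300)),cv2.resize(im2[190:280,250:370],(400,300))]))
print(px("wrist",(538+58*np.cos(np.deg2rad(10)),66+58*np.sin(np.deg2rad(10)),40)))
E
```

```text
time: 13.25
tcp_pos: [463.7, -9.7, 202.6]
eef_rot: [166.8, 89.4, -3.2]
ft_force: [-0.0, 0.0, -0.5]
finger_gap: 0.999
time: 14.25
tcp_pos: [461.4, -9.6, 198.3]
eef_rot: [130.9, 90.0, -39.1]
ft_force: [0.3, -0.2, -0.7]
finger_gap: 1.001
[461.42661069  -9.55417801 198.32561713] [ 0.28724321 -0.22953289 -0.73319033]
(np.float64(232.95531352104334), np.float64(15.29801198930744))
```

View pics/w8.png

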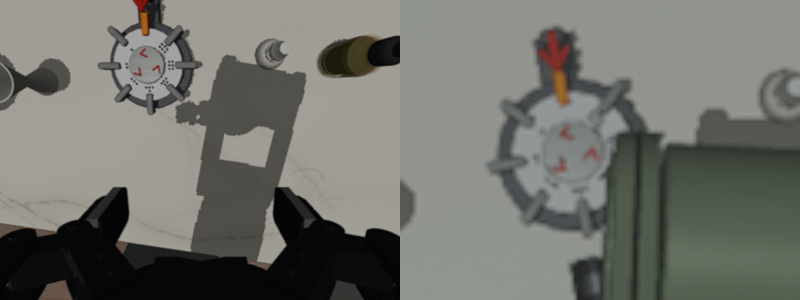

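Both views show the orange tooth directly under the red pointer, the arm clear of everything, and the surrounding items where they were.

```bash
python3 -c "
from plant import r
print(r.close_job())"
```

```text
the job is handed in; nothing more can be done
None
```

The drinks counter is back at zero: the orange tooth rests under the red pointer, and I've handed the job in. It started two clicks short. I flicked it on one click at a time with one finger of the open gripper, backing out between clicks.

- **Position:** the last wrist and top pictures both show the orange tooth under the pointer. I judged this by eye and had no direct reading of the wheel angle.
- **Surroundings:** the counter did not visibly move. The jigger, wine stopper and dropper bottle looked unmoved. The tumbler was out of both final pictures (I cropped the top one), so I did not check it again, but the gripper never went near it.
- **Forces and time:** force readings stayed around 1 N whenever I read them, which is about the sensor's noise. The arm was clear of everything at about 14 s of the 58 s allowed.

No check failed or disagreed.

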